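Open the belt linisher for a new belt

TASK

The belt linisher has a fresh drive drum on and is waiting for its belt. First turn the black lock ring on top of the drive drum clockwise until its white line meets the red locked mark on the drum; then take the red knob of the tension arm, swing the arm against its spring towards the drive drum as far as its stop, and finish still holding the knob there, so that I can slip the belt on. Leave the loose tools round the linisher where they are.

Things in the scene. Friction and masses are not known exactly. Their poses are not given: they have to be found in the camera images.
- linisher: belt linisher without belt, fixed on the bench: blue housing, grey deck 160 x 306 mm, 70 mm high. Origin at bench height, 17 mm in front of the deck's middle; +y along the machine from tension arm to drive drum, -x its front, z up. Black drive drum (60 mm wide, does not turn) at (0, 100) mm, top 124 mm up; steel platen at (-26, 42) mm, 46 mm long, top 124; rear guard, top 115
- lock_ring (a joint): black fluted lock ring, captive on top of the drive drum: 46 mm diameter (48 over the flutes), from 127 to 144 mm above the bench; the shaft end shows 2 mm above its middle. Angle in rad, growing clockwise from above: 0 = white line at the black dot (open), 1.20 = at the red mark (locked), hard stop 1.24. Friction 0.12 N m; it stays where it is left
- ring_top (a point): centre of the top face of the lock ring, on its axis, 144 mm above the bench
- tension_arm (a joint): flat steel arm, 20 mm wide, top 84 mm above the bench, swinging level about an upright pivot; carries the aluminium idler drum (36 mm wide, 72 mm from the pivot, top 127 mm up) and the red knob (135 mm from the pivot). Angle in rad, growing clockwise from above, towards the drive drum: 0 = at rest, 0.90 = inner stop. Spring: 2.7 N at the knob at rest, 6.7 N at the stop; let go, it swings back
- tension_pivot (a point): point on the upright axis of the tension arm, at the height of the arm's top face
- lever_knob: the red upright knob at the end of the tension arm, 22 mm diameter, a plain revolving grip that spins freely on its stud, to be gripped from above; origin on its axis at its foot, 84 mm above the bench; the red grip runs from 8 to 42 mm above the origin; z is up, x and y turn with the grip
- bristle_pad: loose round brush pad, 60 mm diameter, 31 mm high, right of the linisher; leave alone
- punch_1: loose small steel punch with a square shank, 12 x 61 x 12 mm, lying left of the pliers, in front of the linisher; leave alone
- hook_tool: loose bent key with a black grip, 32 x 83 x 6 mm, lying right of the linisher; leave alone

How it is judged (in metres and radians):
On the way, in this order (a step that is already met when the one before it is completed fails the run):
1. the lock ring's white line is at the red locked mark (value of joint lock_ring above 1.1 rad), for 0.2 s.
2. the tension arm is held by its knob at its stop (value of joint tension_arm above 0.85 rad and contact force between the fingers and lever_knob above 2 N and value of joint lock_ring above 1.1 rad), for 0.3 s.
At the end, for the whole second after the job is handed in: The lock ring stands within 0.1 rad of its locked mark; the tension arm stands still within 0.05 rad of its stop, and the fingers are still on its red knob, bearing on it with more than 2 N (all of step 2 and velocity of joint tension_arm between -0.1 and 0.1 rad/s); the arm keeps its last pose, push and grip.
It fails at once if one of the loose tools is moved by more than 20 mm (distance of any of punch_1, hook_tool, bristle_pad from where it was at the start of the episode above 0.02 m).
It also fails if it takes over 48 s, if anything falls off the work surface, if the arm or the gripper's body presses on something with over 40 N, if the wrist force passes 120 N, or if a joint passes its speed limit or range.

ROBOT

A 6-joint arm with a two-finger parallel gripper is mounted at the origin on a cart in front of the work surface, level with it; the furniture and walls round the work are solid. World frame = base frame: x ahead of the robot, y to its left, z up, the work surface at z = 0. Lengths are in mm, angles in rad, forces in N, time in s.
With the tool pointing down it reaches from about 400 to 825 mm from the base axis. Payload 7 kg.
Tool frame: the origin (TCP) lies at the centre of the arm's flange, where the gripper is bolted on; the fingertips stand 173 mm ahead of it and the grasp point (between the pads) lies 155 mm ahead of it; z points along the fingers, y is the line along which they close (so a half turn about z gives the same grasp; the last joint's range is limited). The gripper opens to 85 mm and grips with 20 to 120 N. Pads are 22 mm wide; open, the fingers measure 114 mm over their backs; the gripper's body (76 mm by 85 mm) begins 54 mm behind the grasp point. The pads swing forward as they close: fully open they stand 13 mm farther back than shut.
Start: joints at [1.603, 0.359, 0.012, 0, -1.224, -0.288], TCP at [170.798, 653.012, 404.702] pointing down, gripper open.
Joint ranges: [-3.07, 3.07], [-1.43, 2.12], [-1.02, 1.25], [-3.03, 1.67], [-3.05, -0], [-3.03, 3.03]. Speed limits (rad/s): [2.39, 2.39, 3.01, 3.14, 3.14, 3.14].

INTERFACE

Orientations are given as a rotation vector (axis times angle).
In Python, from workcell import ctrl gives the robot as it stands.
- The arm moves only by the tool send_rows, never from a script. Its argument "deltas" is a list of rows, each a list of 7 numbers: the opening, from 0 (shut) to 1 (fully open), then the shift along the world's x, y, z as a fraction of full scale, then the turn, a rotation vector about the world's x, y, z as a fraction of full scale. In form: [[fingers, tx, ty, tz, ax, ay, az], ...]. A call has 1 to 8 rows; each row shifts and turns the commanded pose from where the row before left it; what a row does not reach is not made up. Full scale, the value 1, is 0.12 m for a shift and pi rad for a turn. A row lasts 1/10 s, in which the tool goes at most 50 mm and 8.59 degrees, less where a joint would pass 70% of its speed; a pose out of reach is approached as far as the arm can. A call with a number of a shift or a turn outside -1 to 1 is refused whole. A call with a gripper value outside its range is refused whole. The fingers move at their own pace and stop on an object; the grip force is fixed at half the most. Time passes only in rows, so rows that do not move let the fingers close. It gives the time, the measured TCP pose, the force, the opening and the grip force at its end, in the units of the state.
- ctrl.state(): the state, without advancing time (a new reading comes with each control period).
- ctrl.capture(name): name is "side" or "top" or "wrist"; returns the picture (480x640x3 uint8, blue, green, red); there is no depth.
- ctrl.camera_info(name): a dict with "mtx" (3x3 intrinsics, pixels), "cam_to_world" (4x4, takes a point from camera to world coordinates). Camera axes: x right, y down, z forward; pixel columns grow to the right and rows downward; lengths in mm; the calibration is good to about 2 mm. A picture is of the moment at which its call begins: read the wrist's pose just before it. camera_info takes no time and is no camera call; for the wrist camera it gives the pose at the moment of the call.
- ctrl.sign_off(): hands the job in; it is judged then, once.
The state is a dict: "time": time; "joint_pos": joint angles; "joint_vel": joint speeds; "effort": joint torques, N m; "position": TCP position; "orientation": TCP orientation; "ft_force": force on the tool from outside, world axes, zero at the start; "wrist_torque": the same for the moment, N m; "width": opening from 0.0 (shut) to 1.0 (fully open); "grasp_force": force on a finger pad.
Only numpy, scipy, OpenCV 4.12 (cv2) and the standard library are available. Lean on these libraries where they do the work, as an engineer would, in place of code of your own. Each camera call takes 0.05 s, during which the arm holds its last target. There are 200 camera calls.

## Working session

There is one attempt and no reset: what is moved stays moved. The work goes in short steps, Python scripts to look and compute and a tool call to move; the robot and the scene stay as the last step left them, time stands still between calls to the robot, and variables do not carry over. Pictures are saved under pics/ and viewed, at most 10 in all, crops included, and the job is handed in when it is done.

Besides the shell and the picture viewer there is one more tool, called in YAML: its name, and indented under it one key for each argument. send_rows: Moves the arm, as the interface text tells. Its arguments: {"type":"object","properties":{"deltas":{"type":"array","items":{"type":"array","items":{"type":"number","minimum":-1,"maximum":1}}}},"required":["deltas"]}

```bash
mkdir -p pics; cat > h.py <<'E'
import numpy as np, cv2
from workcell import ctrl
def ray(info,u,v):
    K=np.array(info["mtx"]);T=np.array(info["cam_to_world"])
    d=T[:3,:3]@np.linalg.solve(K,[u,v,1.]);return T[:3,3],d/np.linalg.norm(d)
def onplane(info,u,v,z):
    o,d=ray(info,u,v);return o+d*(z-o[2])/d[2]
def tri(rs):
    A=np.zeros((3,3));b=np.zeros(3)
    for o,d in rs:
        P=np.eye(3)-np.outer(d,d);A+=P;b+=P@o
    x=np.linalg.solve(A,b);return x,[np.linalg.norm((np.eye(3)-np.outer(d,d))@(x-o)) for o,d in rs]
def proj(info,p):
    K=np.array(info["mtx"]);T=np.linalg.inv(np.array(info["cam_to_world"]))
    c=K@(T[:3,:3]@np.array(p)+T[:3,3]);return c[:2]/c[2]
E
python3 - <<'E'
from h import *
import json
s=ctrl.state();print(s)
np.set_printoptions(precision=1,suppress=True)
for n in("side","top","wrist"):
    i=ctrl.camera_info(n);im=ctrl.capture(n);cv2.imwrite(f"pics/{n}0.png",im)
    print(n,np.array(i["mtx"]),np.array(i["cam_to_world"]))
E
```

```text
{'time': 0.0, 'joint_pos': array([ 1.60307224e+00,  3.59380968e-01,  1.10486114e-02, -3.43477857e-04,
       -1.22409965e+00, -2.88092011e-01]), 'joint_vel': array([-1.00511966e-05,  7.66686505e-05, -4.85027681e-04,  1.87688149e-03,
        8.48149775e-04,  1.87031327e-03]), 'effort': array([ 8.78027877e-04, -5.83312333e+01,  2.93428642e+01,  6.93688899e+00,
       -5.92945304e-03, -9.55428675e-06]), 'position': array([170.75705632, 652.83822659, 403.76401161]), 'orientation': array([ 3.11425264e+00, -4.00709784e-01, -9.09335487e-05]), 'ft_force': array([-0.2277886 , -1.09688246,  0.34815984]), 'wrist_torque': array([-0.00726323, -0.01933032, -0.01165508]), 'grasp_force': 0.0, 'width': 1.0030543349272654}
side [[500.1   0.  324.7]
 [  0.  500.1 238.7]
 [  0.    0.    1. ]] [[ -1.   -0.    0.1 500.4]
 [ -0.1   0.4  -0.9 803.2]
 [  0.   -0.9  -0.4 468.7]
 [  0.    0.    0.    1. ]]
top [[445.2   0.  313.9]
 [  0.  445.2 250.4]
 [  0.    0.    1. ]] [[  0.   -1.    0.1 451.4]
 [ -1.   -0.   -0.   22.3]
 [  0.   -0.1  -1.  942.3]
 [  0.    0.    0.    1. ]]
wrist [[374.2   0.  323.1]
 [  0.  374.2 239.2]
 [  0.    0.    1. ]] [[ -0.3  -0.9  -0.3 235.6]
 [ -1.    0.2   0.1 635.1]
 [  0.    0.3  -1.  372.6]
 [  0.    0.    0.    1. ]]
```

View pics/top0.png

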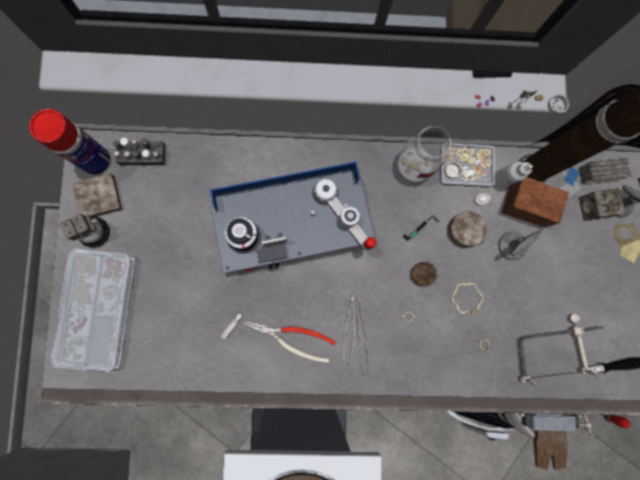

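View pics/side0.png

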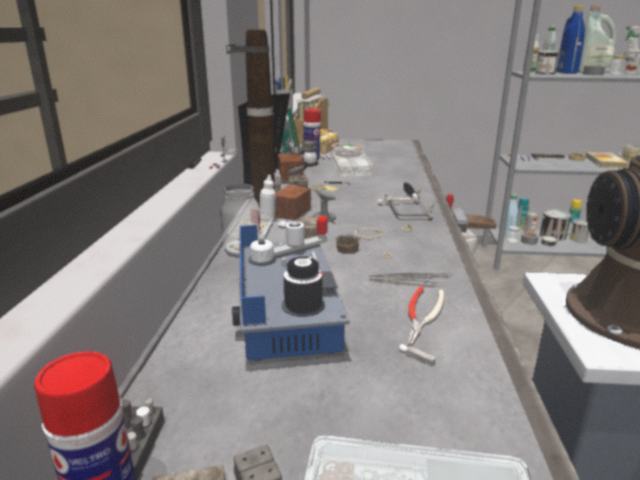

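View pics/wrist0.png

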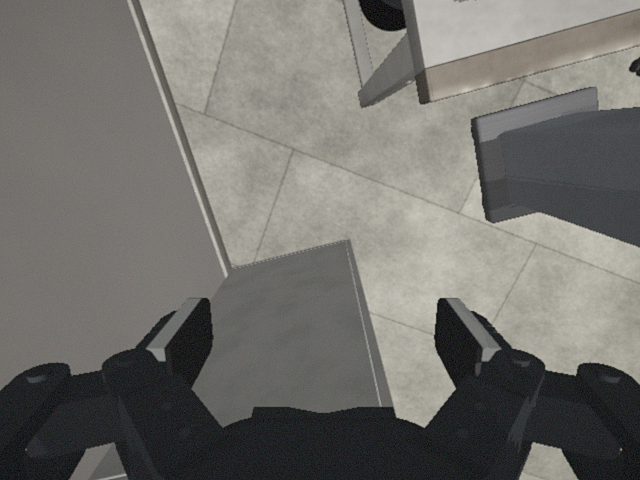

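The top view shows the ring at about (241,233), the pivot cap at (326,188), the idler at (349,215) and the red knob at (370,242). The side view shows the ring at about (303,268) and the knob at (322,225). The wrist camera is looking off the bench. I'll enlarge and measure next.

```bash
python3 - <<'E'
from h import *
np.set_printoptions(precision=1,suppress=True)
im={n:cv2.imread(f"pics/{n}0.png") for n in("top","side")};I={n:ctrl.camera_info(n) for n in im}
a=cv2.resize(im["top"][155:280,205:385],None,fx=4.4,fy=4.4,interpolation=cv2.INTER_CUBIC)[:, :792]
cv2.imwrite("pics/topz.png",a)
b=cv2.resize(im["side"][205:335,230:360],None,fx=4.5,fy=4.5,interpolation=cv2.INTER_CUBIC);cv2.imwrite("pics/sidez.png",b)
c={}
for n,(x0,y0,x1,y1) in {"top":(350,225,390,260),"side":(312,210,335,240)}.items():
    p=im[n][y0:y1,x0:x1].astype(int);m=(p[...,2]>100)&(p[...,2]>2*p[...,1])
    k,l,st,ce=cv2.connectedComponentsWithStats(m.astype(np.uint8));j=1+np.argmax(st[1:,4]);c[n]=ce[j]+[x0,y0];print(n,c[n],st[j])
x,e=tri([ray(I[n],*c[n]) for n in c]);print("knob mid",x,e)
E
```

```text
top [370.3 242.2] [15 12 11 11 88]
side [321.6 224.3] [  5   6  10  18 142]
knob mid [ 570.7 -114.9  107.2] [np.float64(0.714245982603831), np.float64(0.7142459826039265)]
```

View pics/topz.png

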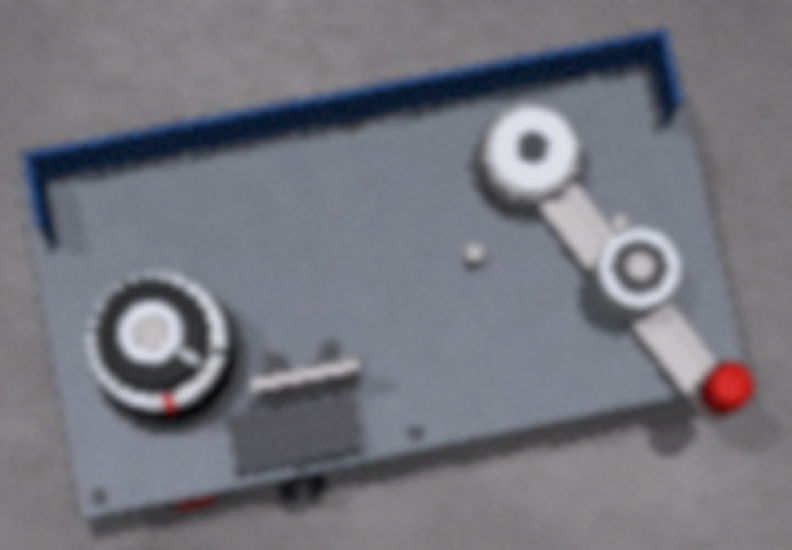

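View pics/sidez.png

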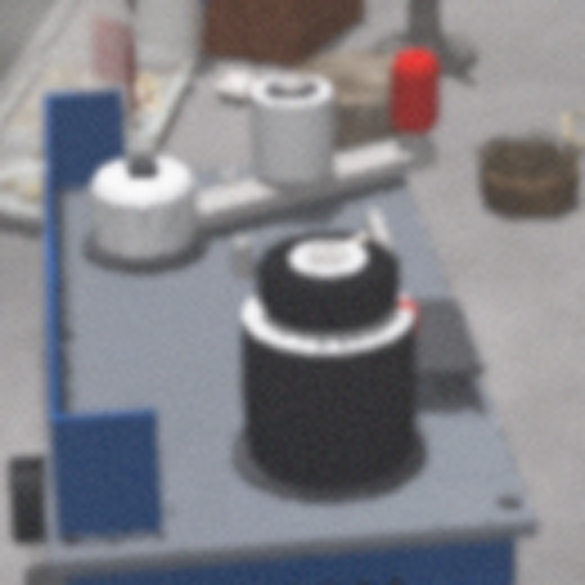

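The zooms show the ring's shaft end at about (239.1,230.0) in the top image and the white disc at about (302.9,262.3) in the side image. The white line is about 33° below image-right and the red mark about 78°, so the ring is already partly turned. Next I'll triangulate the ring and pivot and check their sizes.

```bash
python3 - <<'E'
from h import *
np.set_printoptions(precision=1,suppress=True)
T,S=ctrl.camera_info("top"),ctrl.camera_info("side")
t=lambda x,y:(205+x/4.4,155+y/4.4)
s=lambda x,y:(230+x/4.5,205+y/4.5)
ring,e=tri([ray(T,*t(151,331)),ray(S,*s(328,258))]);print("ring top",ring,e)
piv,e=tri([ray(T,*t(533,148)),ray(S,*s(143,165))]);print("pivot top",piv,e)
idl,e=tri([ray(T,*t(639,265)),ray(S,*s(291,88))]);print("idler top",idl,e)
k=np.array([570.7,-114.9,107.2])
print("knob-piv",np.hypot(*(k-piv)[:2]),"idler-piv",np.hypot(*(idl-piv)[:2]), "yaws",np.degrees([np.arctan2(*(q-piv)[1::-1]) for q in(k,idl)]))
c=[onplane(T,*t(*q),70) for q in((85,515),(690,400))];d=c[0]-c[1];print("front edge yaw(y axis)",np.degrees(np.arctan2(d[1],d[0])),np.linalg.norm(d),c)
ln=onplane(T,*t(202,362),144);red=onplane(T,*t(168,402),126);dot=onplane(T,*t(222,350),126)
for q in(ln,red,dot):
    v=q-ring;print(v[:2],np.hypot(*v[:2]),np.degrees(np.arctan2(v[1],v[0])))
a=np.arctan2(*(k-piv)[1::-1])-.9;print("knob end",piv[:2]+135*np.array([np.cos(a),np.sin(a)]))
E
```

```text
ring top [580.1 129.5 141.1] [np.float64(0.5331497333360204), np.float64(0.533149733336044)]
pivot top [673.6 -28.4 103.3] [np.float64(0.1425695439896968), np.float64(0.14256954398960295)]
idler top [618.8 -74.  121. ] [np.float64(0.6429523585217577), np.float64(0.642952358521927)]
knob-piv 134.41255608805434 idler-piv 71.27072897854728 yaws [-140.  -140.2]
front edge yaw(y axis) 102.62584294293788 274.9762915915378 [array([508.7, 164.1,  70. ]), array([ 568.8, -104.2,   70. ])]
[-12.1 -21.7] 24.874340424553253 -119.0642337506968
[-26.8  -6.4] 27.56260467060631 -166.50661298408232
[ -4.1 -27.9] 28.23642850941175 -98.32851119795026
knob end [541.3  -1.5]
```

send_rows:
  deltas:
    - [1, 0.244, -0.312, -0.027, 0, 0, 0]
    - [1, 0.244, -0.312, -0.027, 0, 0, 0]
    - [1, 0.244, -0.312, -0.027, 0, 0, 0]
    - [1, 0.244, -0.312, -0.027, 0, 0, 0]
    - [1, 0.244, -0.312, -0.027, 0, 0, 0]
    - [1, 0.244, -0.312, -0.027, 0, 0, 0]
    - [1, 0.244, -0.312, -0.027, 0, 0, 0]
    - [1, 0.244, -0.312, -0.027, 0, 0, 0]

```text
time: 0.95
position: [405.8, 351.7, 378.7]
orientation: [-3.116, 0.4, -0.0]
ft_force: [-0.3, 0.3, 0.3]
width: 0.997
grasp_force: 0.0
```

send_rows:
  deltas:
    - [1, 0.244, -0.312, -0.027, 0, 0, 0]
    - [1, 0.244, -0.312, -0.027, 0, 0, 0]
    - [1, 0.244, -0.312, -0.027, 0, 0, 0]
    - [1, 0.244, -0.312, -0.027, 0, 0, 0]
    - [1, 0.244, -0.312, -0.027, 0, 0, 0]
    - [1, 0.244, -0.312, -0.027, 0, 0, 0]
    - [1, 0, 0, 0, 0, 0, 0]
    - [1, 0, 0, 0, 0, 0, 0]

```text
time: 1.75
position: [581.1, 127.6, 358.6]
orientation: [3.115, -0.405, -0.002]
ft_force: [-0.6, 0.8, 0.1]
width: 1.002
grasp_force: 0.0
```

```bash
python3 - <<'E'
from h import *
np.set_printoptions(precision=3,suppress=True)
s=ctrl.state();print(s["time"],s["joint_pos"],s["position"],s["orientation"],s["ft_force"])
i=ctrl.camera_info("wrist");im=ctrl.capture("wrist");cv2.imwrite("pics/wrist1.png",im);np.save("w1.npy",i["cam_to_world"])
print(proj(i,[580.1,129.5,144]))
E
```

```text
1.75 [ 0.544  0.262 -0.235 -0.    -1.075  0.768] [581.083 127.58  358.562] [ 3.115 -0.405 -0.002] [-0.641  0.804  0.082]
[318.075 271.421]
```

View pics/wrist1.png

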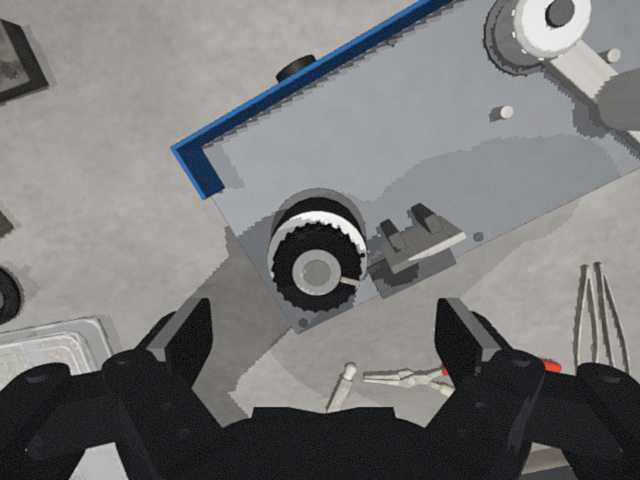

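The wrist view shows the ring's shaft end at about (316.5,272.5), within 2 px of the prediction, and the white line pointing to (358,283). I'll do a three-view check.

```bash
python3 - <<'E'
from h import *
np.set_printoptions(precision=1,suppress=True)
im=cv2.imread("pics/wrist1.png");g=cv2.cvtColor(im,cv2.COLOR_BGR2GRAY)
m=np.zeros_like(g);m[240:308,285:350]=(g[240:308,285:350]>85)
k,l,st,ce=cv2.connectedComponentsWithStats(m);print([(s,c) for s,c in zip(st[1:],ce[1:]) if s[4]>40])
W=dict(mtx=ctrl.camera_info("wrist")["mtx"],cam_to_world=np.load("w1.npy"))
T,S=ctrl.camera_info("top"),ctrl.camera_info("side")
u=(316.5,272.5)
print(onplane(W,*u,146),onplane(T,239.3,230.2,146),onplane(S,302.9,262.3,146))
print(tri([ray(W,*u),ray(T,239.3,230.2),ray(S,302.9,262.3)]))
c=onplane(W,*u,146);v=onplane(W,358,283,144)-c;print("line yaw",np.degrees(np.arctan2(v[1],v[0])),np.hypot(v[0],v[1]))
E
```

```text
[(array([ 292,  250,   58,   46, 1825], dtype=int32), array([317. , 272.3])), (array([339, 297,  11,  11,  52], dtype=int32), array([345.4, 304.5])), (array([285, 301,  13,   7,  51], dtype=int32), array([288.6, 304.6]))]
[580.5 130.2 146. ] [579.9 128.9 146. ] [578.4 139.7 146. ]
(array([579.7, 130.1, 141.8]), [np.float64(0.9038540092829054), np.float64(1.1203293860720391), np.float64(0.4374313521312171)])
line yaw -121.75278993687682 22.73903341638704
```

```bash
python3 - <<'E'
from h import *
np.set_printoptions(precision=1,suppress=True)
W=dict(mtx=ctrl.camera_info("wrist")["mtx"],cam_to_world=np.load("w1.npy"))
for a,b,w in(((211,299),(437,299),85),((211,345),(437,345),85)):
    o,d1=ray(W,*a);_,d2=ray(W,*b)
    t=w/np.linalg.norm(d1-d2);p=o+t*(d1+d2)/2;print(p,"ahead of TCP",358.6-p[2])
E
```

```text
[588.1 124.4 197.7] ahead of TCP 160.89282130576134
[572.  128.7 202.4] ahead of TCP 156.23944889647166
```

send_rows:
  deltas:
    - [1, -0.008, 0.02, -0.17, 0, 0, 0]
    - [1, 0, 0, -0.17, 0, 0, 0]
    - [1, 0, 0, -0.165, 0, 0, 0]
    - [1, 0, 0, 0, 0, 0, 0]
    - [1, 0, 0, 0, 0, 0, 0]

```text
time: 2.3
position: [579.5, 132.3, 299.3]
orientation: [3.116, -0.398, 0.0]
ft_force: [0.2, 0.0, 0.4]
width: 0.997
grasp_force: 0.0
```

send_rows:
  deltas:
    - [0, 0, 0, 0, 0, 0, 0]
    - [0, 0, 0, 0, 0, 0, 0]
    - [0, 0, 0, 0, 0, 0, 0]
    - [0, 0, 0, 0, 0, 0, 0]
    - [0, 0, 0, 0, 0, 0, 0]
    - [0, 0, 0, 0, 0, 0, 0]

```text
time: 2.9
position: [579.8, 131.2, 300.2]
orientation: [-3.115, 0.4, -0.002]
ft_force: [-3.8, 0.4, 7.5]
width: 0.51
grasp_force: 60.2
```

send_rows:
  deltas:
    - [0, 0, 0, 0.008, 0, 0, -0.04]
    - [0, 0, 0, 0, 0, 0, -0.04]
    - [0, 0, 0, 0, 0, 0, -0.04]
    - [0, 0, 0, 0, 0, 0, -0.04]
    - [0, 0, 0, 0, 0, 0, 0]

```text
time: 3.4
position: [580.0, 131.4, 300.3]
orientation: [-2.916, 1.165, -0.001]
ft_force: [0.5, 1.7, 0.6]
width: 0.517
grasp_force: 62.1
```

```bash
python3 - <<'E'
from h import *
np.set_printoptions(precision=2,suppress=True)
s=ctrl.state();print(s["position"],s["orientation"],s["ft_force"],s["wrist_torque"],s["width"],s["joint_pos"])
cv2.imwrite("pics/top2.png",cv2.resize(ctrl.capture("wrist"),None,fx=1,fy=1))
E
```

```text
[580.   131.45 300.26] [-2.92  1.17 -0.  ] [0.52 1.71 0.63] [ 0.54 -0.07 -0.18] 0.5166706292262745 [ 0.55  0.31 -0.31 -0.   -0.95  0.26]
```

View pics/top2.png

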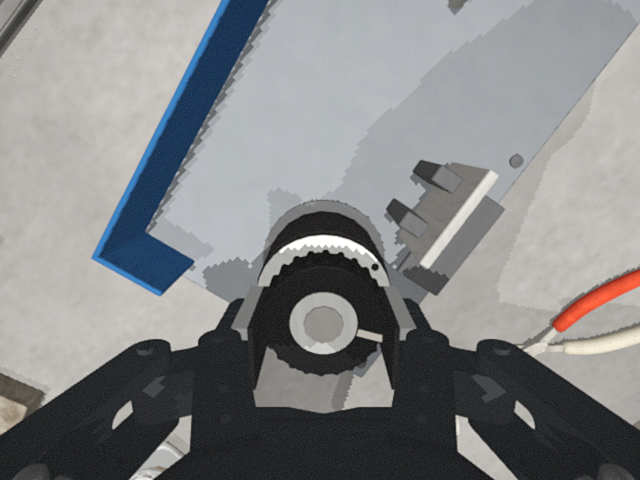

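The grip is good and the line turns with the gripper (it stays at about 11° in the image, with its end at (382,338)). The black dot is at (375,267). I'll carry on to the mark.

send_rows:
  deltas:
    - [0, 0, 0, 0, 0, 0, -0.035]
    - [0, 0, 0, 0, 0, 0, -0.035]
    - [0, 0, 0, 0, 0, 0, -0.03]
    - [0, 0, 0, 0, 0, 0, 0]
    - [0, 0, 0, 0, 0, 0, 0]

```text
time: 3.95
position: [580.1, 131.6, 300.3]
orientation: [-2.703, 1.598, -0.001]
ft_force: [0.6, 3.7, 2.6]
width: 0.512
grasp_force: 62.2
```

```bash
python3 - <<'E'
from h import *
np.set_printoptions(precision=2,suppress=True)
s=ctrl.state();print(s["position"],s["orientation"],s["ft_force"],s["wrist_torque"],s["width"],s["joint_pos"])
E
```

```text
[580.13 131.57 300.26] [-2.7  1.6 -0. ] [0.58 3.67 2.55] [ 1.14 -0.34 -0.1 ] 0.5124031440547121 [ 0.55  0.31 -0.31 -0.   -0.95 -0.05]
```

send_rows:
  deltas:
    - [0, 0, 0, 0, 0, 0, -0.01]
    - [0, 0, 0, 0, 0, 0, -0.01]
    - [0, 0, 0, 0, 0, 0, 0]

```text
time: 4.25
position: [580.2, 131.7, 300.3]
orientation: [-2.652, 1.682, -0.002]
ft_force: [1.5, 3.8, 2.4]
width: 0.509
grasp_force: 62.3
```

```bash
python3 - <<'E'
from h import *
np.set_printoptions(precision=2,suppress=True)
s=ctrl.state();print(s["position"],s["orientation"],s["ft_force"],s["wrist_torque"])
cv2.imwrite("pics/top3.png",ctrl.capture("top")[200:260,205:275].repeat(8,0).repeat(8,1))
E
```

```text
[580.17 131.67 300.27] [-2.65  1.68 -0.  ] [1.54 3.83 2.36] [ 1.26 -0.43  0.95]
```

The wrist torque jumped to 0.95 N m, so the ring is at its stop. I'll release, rise and check.

send_rows:
  deltas:
    - [1, 0, 0, 0, 0, 0, 0]
    - [1, 0, 0, 0, 0, 0, 0]
    - [1, 0, 0, 0, 0, 0, 0]
    - [1, 0, 0, 0, 0, 0, 0]
    - [1, 0, 0, 0.2, 0, 0, 0]
    - [1, 0, 0, 0.3, 0, 0, 0]
    - [1, 0, 0, 0, 0, 0, 0]
    - [1, 0, 0, 0, 0, 0, 0]

```text
time: 5.1
position: [579.7, 131.1, 360.5]
orientation: [-2.647, 1.689, -0.001]
ft_force: [-0.4, -0.4, -0.8]
width: 1.001
grasp_force: 0.0
```

```bash
python3 - <<'E'
from h import *
np.set_printoptions(precision=2,suppress=True)
s=ctrl.state();print(s["position"],s["orientation"],s["ft_force"],s["wrist_torque"],s["joint_pos"])
cv2.imwrite("pics/wrist4.png",cv2.resize(ctrl.capture("wrist")[160:360,190:450],None,fx=3,fy=3,interpolation=cv2.INTER_CUBIC))
E
```

```text
[579.73 131.14 360.52] [-2.65  1.69 -0.  ] [-0.41 -0.41 -0.78] [-0.05 -0.   -0.01] [ 0.55  0.26 -0.24 -0.   -1.07 -0.12]
```

View pics/wrist4.png

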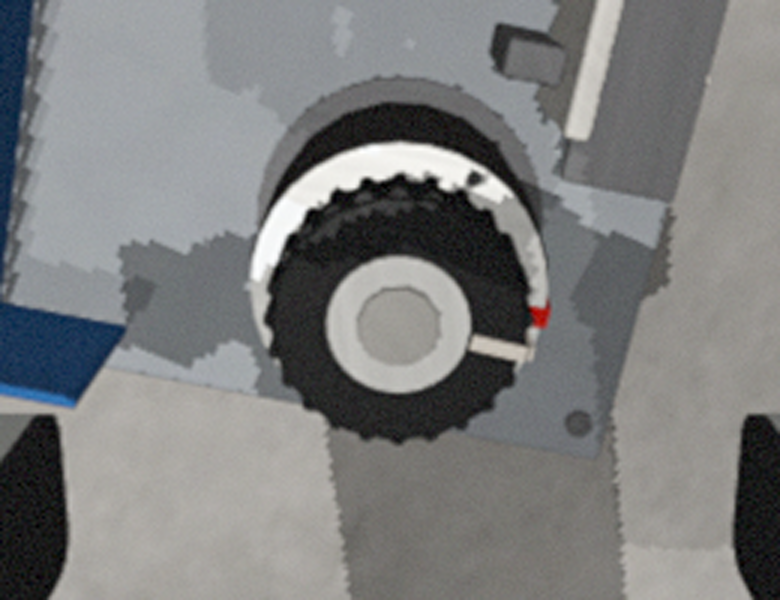

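The white line stands at the red mark (line at (505,345), mark at (540,316) lower down, so offset by parallax). Now to the knob.

send_rows:
  deltas:
    - [1, -0.008, -0.228, -0.009, 0, 0, -0.046]
    - [1, -0.008, -0.228, -0.009, 0, 0, -0.046]
    - [1, -0.008, -0.228, -0.009, 0, 0, -0.046]
    - [1, -0.008, -0.228, -0.009, 0, 0, -0.046]
    - [1, -0.008, -0.228, -0.009, 0, 0, -0.046]
    - [1, -0.008, -0.228, -0.009, 0, 0, -0.046]
    - [1, -0.008, -0.228, -0.009, 0, 0, -0.046]
    - [1, -0.008, -0.228, -0.009, 0, 0, -0.046]

```text
time: 5.95
position: [571.5, -88.8, 349.7]
orientation: [1.286, -2.864, -0.001]
ft_force: [0.0, -0.3, -0.8]
width: 1.002
grasp_force: 0.0
```

send_rows:
  deltas:
    - [1, -0.008, -0.228, -0.009, 0, 0, -0.046]
    - [1, 0, 0, 0, 0, 0, 0]
    - [1, 0, 0, 0, 0, 0, 0]

```text
time: 6.25
position: [570.7, -115.6, 348.7]
orientation: [1.084, -2.946, -0.001]
ft_force: [0.5, 0.7, -0.4]
width: 0.999
grasp_force: 0.0
```

```bash
python3 - <<'E'
from h import *
np.set_printoptions(precision=2,suppress=True)
s=ctrl.state();print(s["position"],s["orientation"],s["joint_pos"])
i=ctrl.camera_info("wrist");im=ctrl.capture("wrist");cv2.imwrite("pics/wrist5.png",im)
p=im.astype(int);m=((p[...,2]>90)&(p[...,2]>2*p[...,1])).astype(np.uint8)
k,l,st,ce=cv2.connectedComponentsWithStats(m)
for a,b in zip(st[1:],ce[1:]):
    if a[4]>60: print(a,b,onplane(i,*b,126))
print(proj(i,[570.7,-114.9,126]))
E
```

```text
[ 570.68 -115.62  348.73] [ 1.08 -2.95 -0.  ] [ 0.14  0.25 -0.28 -0.   -1.05 -1.  ]
[ 540   74   74  123 2120] [570.33 139.32] [439.82 -65.78 126.  ]
[ 310  237   38   47 1389] [328.01 260.33] [ 565.49 -115.93  126.  ]
[   0  271   93   37 1171] [ 55.34 286.16] [ 674.11 -220.3   126.  ]
[ 60 289  38  23  65] [ 81.05 301.06] [ 672.72 -204.93  126.  ]
[560 349  22  15 141] [570.7  356.34] [518.56  29.91 126.  ]
[323.19 268.43]
```

View pics/wrist5.png

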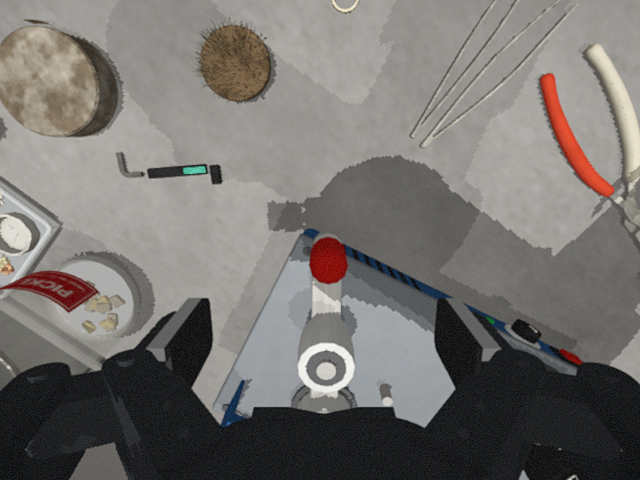

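The wrist view shows the knob at (310–348, 237–284), with its top-face centre at about (329,266). The idler top is at (327,368). I'll triangulate against the top view.

```bash
python3 - <<'E'
from h import *
np.set_printoptions(precision=1,suppress=True)
i=ctrl.camera_info("wrist");T=ctrl.camera_info("top")
print(onplane(i,329,266,126),onplane(T,370.3,242.2,124))
print(tri([ray(i,329,266),ray(T,370.3,242.2)]))
print(onplane(i,327,368,127),onplane(T,205+639/4.4,155+265/4.4,127))
E
```

```text
[ 568.  -112.8  126. ] [ 569.  -112.2  124. ]
(array([ 568.9, -112.2,  123.4]), [np.float64(0.25349991569470287), np.float64(0.25349991569447117)])
[616.3 -72.6 127. ] [618.3 -73.3 127. ]
```

send_rows:
  deltas:
    - [1, -0.018, 0.026, -0.17, 0, 0, 0]
    - [1, 0, 0, -0.17, 0, 0, 0]
    - [1, 0, 0, -0.17, 0, 0, 0]
    - [1, 0, 0, -0.16, 0, 0, 0]
    - [1, 0, 0, 0, 0, 0, 0]
    - [0, 0, 0, 0, 0, 0, 0]
    - [0, 0, 0, 0, 0, 0, 0]
    - [0, 0, 0, 0, 0, 0, 0]

```text
time: 7.1
position: [569.3, -111.7, 270.7]
orientation: [-1.086, 2.946, -0.001]
ft_force: [-0.4, 0.2, -0.6]
width: 0.514
grasp_force: 0.0
```

send_rows:
  deltas:
    - [0, 0, 0, 0, 0, 0, 0]
    - [0, 0, 0, 0, 0, 0, 0]
    - [0, 0, 0, 0, 0, 0, 0]
    - [0, 0, 0, 0, 0, 0, 0]

```text
time: 7.5
position: [569.4, -112.1, 270.5]
orientation: [-1.085, 2.947, -0.002]
ft_force: [0.4, -1.5, 5.4]
width: 0.231
grasp_force: 58.8
```

send_rows:
  deltas:
    - [0, -0.074, 0.102, 0, 0, 0, -0.036]
    - [0, -0.062, 0.11, 0, 0, 0, -0.036]
    - [0, -0.049, 0.116, 0, 0, 0, -0.036]
    - [0, -0.036, 0.121, 0, 0, 0, -0.036]
    - [0, 0, 0, 0, 0, 0, 0]

```text
time: 8.0
position: [542.5, -57.4, 270.5]
orientation: [-0.395, 3.115, -0.001]
ft_force: [-0.0, -4.1, 6.6]
width: 0.234
grasp_force: 59.0
```

send_rows:
  deltas:
    - [0, -0.022, 0.124, 0, 0, 0, -0.036]
    - [0, -0.008, 0.126, 0, 0, 0, -0.036]
    - [0, 0.006, 0.126, 0, 0, 0, -0.036]
    - [0, 0.02, 0.124, 0, 0, 0, -0.036]
    - [0, 0, 0, 0, 0, 0, 0]
    - [0, 0, 0, 0, 0, 0, 0]

```text
time: 8.6
position: [542.0, 1.3, 270.4]
orientation: [-0.306, -3.126, 0.002]
ft_force: [-3.1, -6.8, 11.1]
width: 0.231
grasp_force: 59.5
```

send_rows:
  deltas:
    - [0, 0.004, 0.016, 0, 0, 0, 0]
    - [0, 0.004, 0.016, 0, 0, 0, 0]
    - [0, 0, 0, 0, 0, 0, 0]
    - [0, 0, 0, 0, 0, 0, 0]

```text
time: 9.0
position: [542.6, 3.8, 270.4]
orientation: [-0.307, -3.125, 0.005]
ft_force: [-1.9, -10.3, 11.6]
width: 0.229
grasp_force: 59.7
```

send_rows:
  deltas:
    - [0, 0.004, 0.016, 0, 0, 0, 0]
    - [0, 0.004, 0.016, 0, 0, 0, 0]
    - [0, 0, 0, 0, 0, 0, 0]
    - [0, 0, 0, 0, 0, 0, 0]

```text
time: 9.4
position: [543.1, 5.6, 270.3]
orientation: [-0.307, -3.123, 0.011]
ft_force: [-0.5, -26.1, 12.4]
width: 0.228
grasp_force: 60.2
```

```bash
python3 - <<'E'
from h import *
np.set_printoptions(precision=2,suppress=True)
s=ctrl.state();print(s["time"],s["position"],s["ft_force"],s["wrist_torque"],s["joint_vel"],s["width"],s["grasp_force"])
a=ctrl.capture("top")[155:285,205:385];b=ctrl.capture("side")[205:305,230:360]
cv2.imwrite("pics/end.png",np.hstack([cv2.resize(a,(400,289),interpolation=cv2.INTER_CUBIC),cv2.resize(b,(376,289),interpolation=cv2.INTER_CUBIC)]))
E
```

```text
9.4 [543.09   5.56 270.34] [ -0.5  -26.13  12.44] [-9.57  0.37  0.05] [ 0.  0.  0. -0.  0. -0.] 0.22842130363578775 60.20119797438383
```

View pics/end.png

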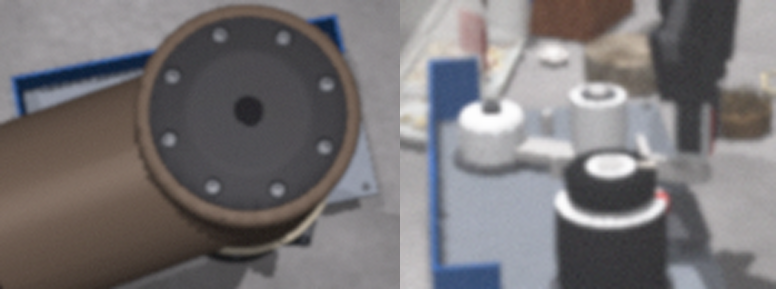

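The force rose from 10 to 26 N over the last 4 mm, so the arm is on its stop. The side view shows the ring line still by the red mark at (663,195), the idler swung in, and the fingers on the knob. Handing in.

```bash
python3 -c "
from workcell import ctrl
print(ctrl.sign_off())"
```

```text
the job is handed in; nothing more can be done
None
```

The lock ring is turned to its red mark, against its hard stop. The gripper holds the tension arm at its inner stop by the red knob, and I kept clear of the loose tools. I handed the job in at about 9.5 s; the judge gave no verdict back.

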